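# Lift a sealer nest plate off its pins and park it on a crowded mat

## Robot

A 6-joint arm with a two-finger parallel gripper is mounted at the origin on the work surface. World frame = base frame: x ahead of the robot, y to its left, z up, the work surface at z = 0. Lengths are in m, angles in rad, forces in N, time in s.
With the tool pointing down it reaches from about 0.275 to 0.975 m from the base axis. Payload 8.4 kg.
Tool frame: the origin (TCP) lies between the finger pads; the fingertips stand 14 mm ahead of it and the grasp point (between the pads) lies 5 mm behind it; z points along the fingers, y is the line along which they close (so a half turn about z gives the same grasp; the last joint's range is limited). The gripper opens to 92 mm and grips with 3 to 60 N. Pads are 20 mm wide; open, the fingers measure 128 mm over their backs; the gripper's body (75 mm by 189 mm) begins 69 mm behind the grasp point.
Start: joints at [1.339, 0.353, 1.633, -0, 1.155, -0.002], TCP at [0.142, 0.609, 0.196] pointing down, gripper open.
Joint ranges: [-2.63, 2.63], [-0.92, 2.1], [0.06, 2.66], [-1.3, 4.44], [0, 2.69], [-3.02, 3.02]. Speed limits (rad/s): [2.22, 2.22, 2.79, 3.14, 3.14, 3.14].

## Interface

Orientations are given as a rotation vector (axis times angle).
In Python, from rig import arm, get_image gives the robot as it stands.
- The arm moves only by the shell command python3 -m creep 'ROWS' [FORCE]. ROWS is JSON, a list that holds one entry, the list of rows, each a list of 7 numbers: the opening in per cent of the stroke, from 0 (shut) to 100 (fully open), then the shift along the world's x, y, z normalised to -1 to 1, where 1 is 0.2 m, then the turn, a rotation vector about the world's x, y, z normalised to -1 to 1, where 1 is 8 degrees. In form: [[[jaw, dx, dy, dz, rx, ry, rz], ...]]. A call has 1 to 20 rows; each row shifts and turns the commanded pose from where the row before left it; what a row does not reach is not made up. A row lasts 1/10 s, in which the tool goes at most 50 mm and 8.59 degrees, less where a joint would pass 70% of its speed; a pose out of reach is approached as far as the arm can. A call with a number of a shift or a turn outside -1 to 1 is refused whole. A call with a gripper value outside its range is refused whole. The fingers move at their own pace and stop on an object; FORCE is the grip in N (left out, the last holds). Time passes only in rows, so rows that do not move let the fingers close. It gives the time, the measured TCP pose, the force, the opening and the grip force at its end, in the units of the state.
- arm.sense(): the state, without advancing time (a new reading comes with each control period).
- get_image(name): name is "side" or "top"; returns a dict with "pixels" (420x560x3 uint8, blue, green, red), "z_map" (420x560 float32, m along the optical axis (not along the pixel's ray), 0 where there is no reading), "fx", "fy", "cx", "cy" (pixels), "R" (3x3) and "t" (3): a world point X has camera coordinates R X + t. Camera axes: x right, y down, z forward; pixel columns grow to the right and rows downward; lengths in m; the calibration is good to about 2 mm. A picture is of the moment at which its call begins.
- arm.finish_job(): hands the job in; it is judged then, once.
The state is a dict: "time_s": time; "joints": joint angles; "qd": joint speeds; "effort": joint torques, N m; "tool_pos": TCP position; "tool_rot": TCP orientation; "contact_force": force on the tool from outside, world axes, zero at the start; "moment": the same for the moment, N m; "opening": finger opening in m; "finger_force": force on a finger pad.
Only numpy, scipy, OpenCV 4.12 (cv2) and the standard library are available. Lean on these libraries where they do the work, as an engineer would, in place of code of your own. Each camera call takes 0.05 s, during which the arm holds its last target. There are 200 camera calls.

## Task

The tray sealer is due for a format change: turn both retaining clips a full quarter turn clear of the aluminium nest plate, then lift the plate by its handle straight up off its two locating pins, keeping it level so that it does not cock or jam. Set it down gently, flat and handle up, wholly on the black rubber bench mat in the free space between the things lying there. The plate must not touch anything else on the way, and nothing else on the table may be shifted or knocked over.

Things in the scene. Friction and masses are not known exactly. Their poses are not given: they have to be found in the camera images.
- sealer: White bench tray sealer, fixed. Origin on the table under the middle of the nest seat; +x into the machine, z up. Base x = -115 to 420, y = -120 to 120 mm. The shuttle table under the plate spans x, y = +-110, top at z = 75. The sealing head fills x = 140 to 420 over the full width, to z = 224 (reel on it to 345): keep the gripper clear of it.
- seat (a point): Middle of the nest seat on the shuttle table (z = 75 mm), axes as sealer; the plate's origin lies here while it is home. Two upright round-nosed steel locating pins, diameter 10, 35 mm tall (tops at z = 110), stand at (64, 41) and (-64, -41) mm from it.
- nest: Aluminium nest plate 160 (x) x 110 (y) x 12 mm, about 0.42 kg (varies), balanced about its middle. Origin at the centre of its underside; at the start it is home on the pins, its axes along the sealer's. Two through pockets 36 x 80 at x = +-33; dowel holes of diameter 11.6 at (64, 41) and (-64, -41): 0.8 mm play round the pins. Free of the pins once raised 35 mm.
- nest_grip (a point): Centre of the plate's black bar handle, at (0, 0, 46) mm in the plate's frame. The bar is 12 wide (x), 72 long (y), 12 high and bridges the middle along y on two posts at y = +-30; its top is 52 mm above the plate's underside. Pinch it across its width, closing along the plate's x.
- nest_corner0 (a point): Underside corner (80, 55) mm of the nest plate.
- nest_corner1 (a point): Underside corner (-80, 55) mm of the nest plate.
- nest_corner2 (a point): Underside corner (-80, -55) mm of the nest plate.
- nest_corner3 (a point): Underside corner (80, -55) mm of the nest plate.
- clip_a (a joint): Turn of clip A (rad, -0.2 to 1.7), a steel bar pivoted at (-30, 75) mm of the sealer. At 0 its nose points to the sealer's -y, 14 mm over the plate's edge and 2 mm above it; its knob is 30 mm from the pivot towards +y. Grows as it opens, counter-clockwise from above: the knob goes to the sealer's -x. Starts at -0.15 to 0.35; clear of the plate from 1.12. Light friction, 1 N at the knob; stays put.
- clip_b (a joint): Turn of clip B (rad, -0.2 to 1.7), the same clip on the other side, pivot at (30, -75) mm of the sealer. At 0 its nose points to +y over the plate and its knob is 30 mm from the pivot towards -y. Grows as it opens, clockwise from above: this knob too goes to the sealer's -x. Starts at -0.15 to 0.35; clear from 1.12. Light friction; stays put.
- clip_a_pivot (a point): Pivot axis of clip A at the top of its bar (z = 95 mm). The bar is 12 wide and 6 thick (z = 89 to 95), nose 34 and tail 36 mm from the pivot.
- clip_b_pivot (a point): Pivot axis of clip B at the top of its bar (z = 95 mm).
- clip_a_knob (a point): Centre of the top of clip A's knob: upright black cylinder, diameter 12, 27 mm tall from the bar's top to z = 122 mm. Can be pinched from above or pushed.
- clip_b_knob (a point): Centre of the top of clip B's knob, as clip A's.
- mat: Black rubber bench mat, 320 (x) x 230 (y) x 4 mm, fixed; origin at the centre of its underside on the table, top at z = 4 mm. The mat and the clear tray may stand in one another's place.
- jar: White jar with cap, diameter 40, 55 mm tall, standing on the mat; origin at the centre of its underside. To be left alone.
- carton: Small white and green carton, 36 (x) x 56 (y) x 22 mm, lying on the mat; origin at the centre of its underside. To be left alone.
- tape: Roll of clear tape lying flat on the mat, diameter 54, 18 mm high; origin at the centre of its underside. To be left alone.
- tray: Clear divided tray with packed cartons, 240 (x) x 170 (y) x 48 mm, on the table; origin at the centre of its underside. To be left alone.
- bottle: White pump bottle of hand sanitiser, diameter 66, 170 mm tall, standing towards the back of the table; origin at the centre of its underside. To be left alone.
- big_carton: Larger carton, 50 (x) x 110 (y) x 60 mm, towards the back of the table; origin at the centre of its underside. To be left alone.
- driver: Screwdriver lying on the mat along its -y edge: 150 mm long (x = -75 to 75 from its origin), grey handle towards -x, at most 26 mm wide and high; origin at its middle on the mat. To be left alone.

How it is judged:
On the way, in this order (a step that is already met when the one before it is completed fails the run):
1. both retaining clips turned clear of the plate (value of joint each of clip_a, clip_b above 1.12 rad), for 0.1 s.
2. plate raised clear of the pins, still over its seat (within 20 mm sideways) (z of nest in the frame of seat above 0.036 m and horizontal distance between nest and seat below 0.02 m), for 0.1 s.
At the end, for the whole second after the job is handed in: The nest plate lies flat on the mat (underside within 3 mm of the mat's top, tilt under 0.03 rad), handle up, all four corners within the mat's edges (2 mm allowed), at rest and released; both clips still turned at least 1.12 rad (all of step 1 and x of nest_corner0 in the frame of mat between -0.162 and 0.162 m and y of nest_corner0 in the frame of mat between -0.117 and 0.117 m and x of nest_corner1 in the frame of mat between -0.162 and 0.162 m and y of nest_corner1 in the frame of mat between -0.117 and 0.117 m and x of nest_corner2 in the frame of mat between -0.162 and 0.162 m and y of nest_corner2 in the frame of mat between -0.117 and 0.117 m and x of nest_corner3 in the frame of mat between -0.162 and 0.162 m and y of nest_corner3 in the frame of mat between -0.117 and 0.117 m and z of nest in the frame of mat between 0.001 and 0.007 m and angle between nest's own z axis and vertical below 0.03 rad and linear speed of nest below 0.01 m/s and angular speed of nest below 0.1 rad/s and contact force between nest and the fingers below 0.1 N); the robot touches nothing.
It fails at once if plate cocked by more than 0.06 rad while still on its pins (horizontal distance between nest and seat below 0.012 m and z of nest in the frame of seat below 0.034 m and angle between nest's own z axis and vertical above 0.06 rad).
It fails at once if plate jammed: more than 35 N between it and the sealer, its pins or clips (contact force between nest and sealer above 35 N).
It fails at once if plate dropped (faster than 0.4 m/s while not held) (linear speed of nest above 0.4 m/s and contact force between nest and the fingers below 0.1 N).
It fails at once if plate touches something on the table (contact force between nest and jar above 0.5 N or contact force between nest and carton above 0.5 N or contact force between nest and tape above 0.5 N or contact force between nest and tray above 0.5 N or contact force between nest and bottle above 0.5 N or contact force between nest and big_carton above 0.5 N or contact force between nest and driver above 0.5 N).
It fails at once if something else shifted by more than 10 mm or tipped (distance of any of jar, carton, tape, tray, bottle, big_carton, driver from where it was at the start of the episode above 0.01 m or angle between any of jar, carton, tape, tray, bottle, big_carton's own z axis and vertical above 0.15 rad).
It also fails if it takes over 69 s, if anything falls off the work surface, if the arm or the gripper's body presses on something with over 40 N, if the wrist force passes 120 N, or if a joint passes its speed limit or range.

## Working session

There is one attempt and no reset: what is moved stays moved. The work goes in short steps, Python scripts to look and compute and a shell command to move; the robot and the scene stay as the last step left them, time stands still between calls to the robot, and variables do not carry over. Pictures are saved under pics/ and viewed, at most 11 in all, crops included, and the job is handed in when it is done.

```bash
ls; mkdir -p pics
python3 - <<'E'
from rig import arm,get_image
import cv2,numpy as np
print(arm.sense())
for n in("top","side"):
    d=get_image(n);cv2.imwrite(f"pics/{n}0.png",d["pixels"]);np.savez(f"{n}0.npz",**d)
    print(n,d["fx"],d["cx"],d["cy"],-d["R"].T@d["t"],d["R"].round(3).tolist())
E
```

```text
pics
{'time_s': 0.0, 'joints': array([ 1.33858734e+00,  3.53635852e-01,  1.63412007e+00, -2.86179128e-05,
        1.15520521e+00, -2.40843858e-03]), 'qd': array([ 8.32431629e-04, -2.12339198e-04,  8.13499758e-04, -9.35146604e-04,
        1.29050191e-05,  3.80437855e-04]), 'effort': array([-7.15729566e-04, -5.93837929e+01, -3.34218407e+01,  6.95538567e-02,
        2.34063790e-02, -4.08595849e-05]), 'tool_pos': array([0.14226048, 0.60806386, 0.19577741]), 'tool_rot': array([-3.60142595e-01, -3.12074576e+00,  2.13955191e-03]), 'contact_force': array([-0.6533727 ,  0.47819576,  0.45968982]), 'moment': array([-0.01269741,  0.00638387,  0.01265625]), 'finger_force': 0.0, 'opening': 0.09199130466228148}
top 481.10516298303037 277.6632751229133 218.6819244548057 [ 0.45682759 -0.08491435  1.40801012] [[0.01, -1.0, -0.02], [-0.996, -0.008, -0.09], [0.09, 0.02, -0.996]]
side 440.7587505890415 281.1793361782986 216.39404077201718 [ 0.15926488 -0.63495188  0.77317164] [[0.792, -0.611, 0.0], [-0.421, -0.545, -0.725], [0.443, 0.574, -0.689]]
```

View pics/top0.png

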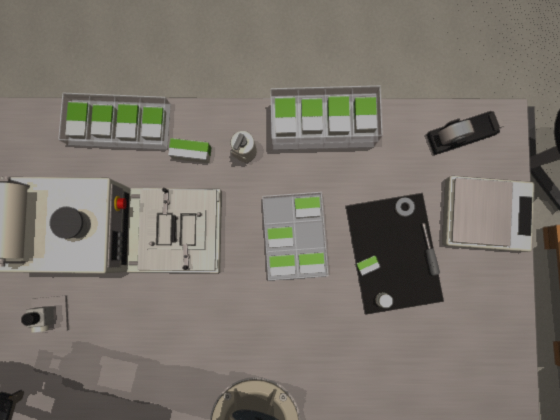

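View pics/side0.png

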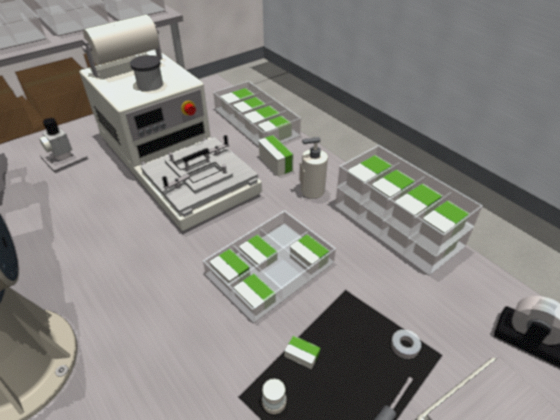

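```bash
cat > h.py <<'E'
import numpy as np,cv2
def load(n): return dict(np.load(n))
def ray(d,u,v,z):
    r=d["R"].T@np.array([(u-d["cx"])/d["fx"],(v-d["cy"])/d["fy"],1]); c=-d["R"].T@d["t"]
    return c+r*(z-c[2])/r[2]
def proj(d,X):
    p=d["R"]@np.array(X)+d["t"]; return d["fx"]*p[0]/p[2]+d["cx"],d["fy"]*p[1]/p[2]+d["cy"]
E
python3 - <<'E'
from h import *
d=load("top0.npz");p=d["pixels"]
a=cv2.resize(p[180:280,120:230],None,fx=5,fy=5,interpolation=cv2.INTER_CUBIC)
b=cv2.resize(p[185:320,340:450],None,fx=4.4,fy=4.4,interpolation=cv2.INTER_CUBIC)
cv2.imwrite("pics/s1.png",a);cv2.imwrite("pics/m1.png",b)
# mat
g=cv2.cvtColor(p,cv2.COLOR_BGR2GRAY)
m=(g<45).astype(np.uint8);m[:, :340]=0;m[:,450:]=0;m[:185]=0;m[320:]=0
c=max(cv2.findContours(m,0,2)[0],key=cv2.contourArea)
h=cv2.convexHull(c); q=cv2.approxPolyDP(h,4,True)[:,0]
print([ (tuple(x),ray(d,*x,.004).round(4).tolist()) for x in q.tolist()])
r=cv2.minAreaRect(np.array([ray(d,*(x),.004)[:2] for x in h[:,0]],np.float32));print(r)
# depth of plate / handle
z=d["z_map"]
print(z[180:280:6,130:225:6].round(3))
E
```

```text
[((421, 194), [0.66, -0.475, 0.004]), ((442, 300), [0.3538, -0.5298, 0.004]), ((366, 313), [0.3143, -0.3124, 0.004]), ((347, 207), [0.62, -0.2589, 0.004])]
((0.4875812530517578, -0.39321190118789673), (0.31416627764701843, 0.22546139359474182), 9.986761093139648)
[[1.436 1.435 1.431 1.428 1.431 1.434 1.428 1.432 1.429 1.425 1.434 1.431
  1.427 1.426 1.426 1.425]
 [1.438 1.432 1.435 1.427 1.43  1.429 1.427 1.43  1.43  1.427 1.428 1.43
  1.429 1.432 1.426 1.426]
 [1.368 1.374 1.349 1.355 1.351 1.349 1.322 1.347 0.    1.351 1.352 1.346
  1.347 1.355 1.349 1.378]
 [1.372 1.373 1.352 1.357 1.353 1.349 1.328 1.35  1.35  1.345 1.347 1.349
  1.347 1.349 1.346 1.376]
 [1.371 1.372 1.35  1.35  1.352 1.351 1.332 0.    1.352 1.35  1.348 1.349
  1.344 1.346 1.347 1.381]
 [1.37  1.369 1.347 1.338 1.336 1.335 1.327 1.335 1.336 1.333 1.335 1.339
  1.332 1.348 1.342 1.379]
 [1.376 1.365 1.347 1.335 1.334 1.347 1.346 1.294 1.333 1.348 1.345 1.335
  1.33  1.339 1.347 1.379]
 [1.371 1.371 1.345 1.332 1.332 1.342 1.349 1.29  1.33  1.344 1.344 1.326
  1.333 1.344 1.34  1.387]
 [1.364 1.363 1.343 1.336 1.3
[... 178 characters left out ...]
  1.362 1.341 1.327 1.331 1.341 1.343 1.287 1.328 1.336 1.342 1.324
  1.329 1.342 1.34  1.389]
 [1.365 1.361 1.338 1.327 1.331 1.33  1.328 1.328 1.328 1.314 1.325 1.325
  1.322 1.336 1.338 1.39 ]
 [1.362 1.361 1.337 1.336 1.338 1.338 1.333 1.33  1.338 1.313 1.338 1.331
  1.336 1.333 1.333 1.39 ]
 [1.357 1.36  1.337 1.335 1.334 1.336 1.333 1.336 1.336 1.315 1.332 1.33
  1.335 1.334 1.33  1.408]
 [1.35  1.348 1.336 1.331 1.337 1.332 1.333 1.332 1.333 1.319 1.326 1.333
  1.33  1.329 1.327 1.404]
 [1.36  1.352 1.356 1.355 1.36  1.356 1.356 1.354 1.358 1.355 1.354 1.352
  1.355 1.324 1.331 1.403]
 [1.41  1.405 1.407 1.403 1.401 1.403 1.405 1.411 1.404 1.406 1.402 1.404
  1.4   1.402 1.4   1.4  ]]
```

View pics/s1.png

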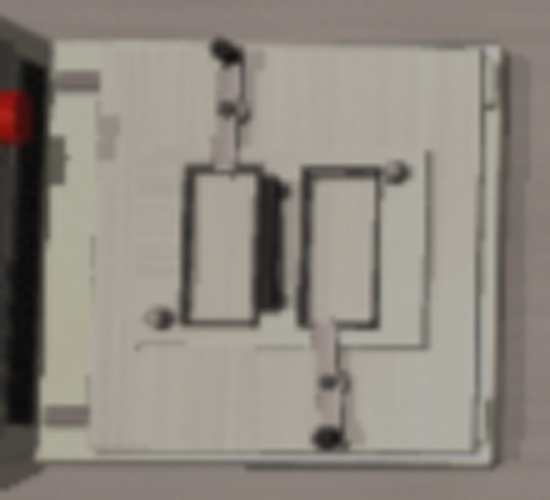

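View pics/m1.png

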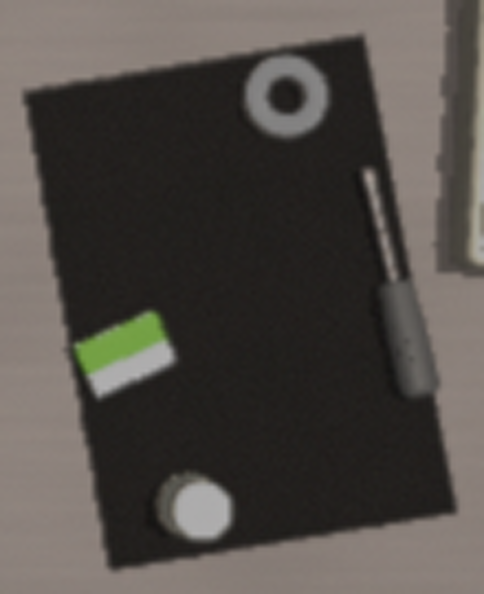

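Run:
```python
from h import *
d=load("top0.npz")
S=lambda u,v,z:ray(d,(u+.5)/5-.5+120,(v+.5)/5-.5+180,z)[:2]
M=lambda u,v,z:ray(d,(u+.5)/4.4-.5+340,(v+.5)/4.4-.5+185,z)[:2]
P=dict(handle=S(269,243,.127),knobA=S(326,437,.122),knobB=S(222,47,.122),pivA=S(327,382,.095),pivB=S(227,108,.095),pin1=S(160,318,.108),pin2=S(397,172,.108),
 cor=S(428,347,.081))
for k,v in P.items(): print(k,v.round(4))
v=P["pin1"]-P["pin2"]; yaw=np.arctan2(v[1],v[0])-np.arctan2(41,64)
w=P["pivA"]-P["pivB"]; yaw2=np.arctan2(w[1],w[0])-np.arctan2(150,-60)
print("pin dist",np.hypot(*v),"want .152", "yaw",np.degrees([yaw,yaw2]),"centres",(P["pin1"]+P["pin2"])/2,(P["pivA"]+P["pivB"])/2)
c=np.array([.487,-.394]);a=np.radians(9.9);R=np.array([[np.cos(a),-np.sin(a)],[np.sin(a),np.cos(a)]])
f=lambda p:((p-c)@R*1000).round(0)
for k,p in dict(tapeR=(330,96,.022),tapeL=(244,96,.022),tapeB=(287,139,.022),tapeT=(287,55,.022),cTL=(75,346,.026),cTR=(152,311,.026),cBR=(176,356,.026),cBBR=(176,358,.004),cBL=(98,398,.004),cBR4=(176,362,.004),cTR4=(155,311,.004),drTip=(368,168,.006),drL=(380,288,.02),drLb=(398,390,.02),drR=(437,385,.015),jarT=(202,511,.059),jarL=(157,510,.004),jarTop=(183,472,.004)).items(): print(k,f(M(*p)))
for x in [(421,194),(442,300),(366,313),(347,207)]: print(f(ray(d,*x,.004)[:2]))
```

```text
handle [0.5448 0.2207]
knobA [0.4416 0.1882]
knobB [0.6514 0.2506]
pivA [0.4712 0.1942]
pivB [0.6215 0.2538]
pin1 [0.5048 0.2834]
pin2 [0.5855 0.1563]
cor [0.4911 0.1417]
pin dist 0.1506066896003235 want .152 yaw [  89.77196829 -270.16134834] centres [0.5451186  0.21984776] [0.54634135 0.22400456]
tapeR [122. -79.]
tapeL [131. -24.]
tapeB [ 99. -46.]
tapeT [154. -57.]
cTL [-11. 114.]
cTR [ 3. 61.]
cBR [-28.  51.]
cBBR [-30.  47.]
cBL [-48. 102.]
cBR4 [-33.  48.]
cTR4 [ 2. 55.]
drTip [ 72. -99.]
drL [ -6. -88.]
drLb [-73. -87.]
drR [ -74. -114.]
jarT [-125.   59.]
jarL [-126.   77.]
jarTop [-104.   56.]
[ 157. -110.]
[-155. -111.]
[-156.  110.]
[154. 110.]
```

Top view: the sealer faces away to the left (its +x along world +y), with the handle at pixel (174, 228) and the knobs at (185, 267) and (164, 189). The mat has free space in its middle, between carton, tape, driver and jar. I'll push the knobs with shut fingers.

```bash
python3 -m creep '[[[0,0.05,-0.112,0.04,0,0,-0.6],[0,0.05,-0.112,0.04,0,0,-0.6],[0,0.05,-0.112,0.04,0,0,-0.6],[0,0.05,-0.112,0.04,0,0,-0.6],[0,0.05,-0.112,0.04,0,0,-0.6],[0,0.05,-0.112,0.04,0,0,-0.6],[0,0.05,-0.112,0.04,0,0,-0.6],[0,0.05,-0.112,0.04,0,0,-0.6],[0,0.05,-0.112,0.04,0,0,-0.6],[0,0.05,-0.112,0.04,0,0,-0.6],[0,0.05,-0.112,0.04,0,0,-0.6],[0,0.05,-0.112,0.04,0,0,-0.6],[0,0.05,-0.112,0.04,0,0,-0.6],[0,0.05,-0.112,0.04,0,0,-0.6],[0,0.05,-0.112,0.04,0,0,-0.6],[0,0.05,-0.112,0.04,0,0,-0.6],[0,0,0,0,0,0,0],[0,0,0,0,0,0,0]]]' 10
```

```text
time_s: 1.9
tool_pos: [0.3023, 0.2501, 0.3244]
tool_rot: [-2.221, -2.222, -0.0]
contact_force: [-0.1, -0.2, 0.2]
opening: 0.0001
finger_force: 0.0
```

```bash
python3 -m creep '[[[0,0.07,-0.017,-0.077,0,0,0],[0,0.07,-0.017,-0.077,0,0,0],[0,0.07,-0.017,-0.077,0,0,0],[0,0.07,-0.017,-0.077,0,0,0],[0,0.07,-0.017,-0.077,0,0,0],[0,0.07,-0.017,-0.077,0,0,0],[0,0.07,-0.017,-0.077,0,0,0],[0,0.07,-0.017,-0.077,0,0,0],[0,0.07,-0.017,-0.077,0,0,0],[0,0.07,-0.017,-0.077,0,0,0],[0,0,0,0,0,0,0],[0,0,0,-0.07,0,0,0],[0,0,0,-0.07,0,0,0],[0,0,0,-0.07,0,0,0],[0,0,0,-0.06,0,0,0],[0,0,0,0,0,0,0],[0,0,0,0,0,0,0]]]'
python3 - <<'E'
from h import *
from rig import get_image
d=get_image("side");cv2.imwrite("pics/c1.png",cv2.resize(d["pixels"][90:250,100:300],None,fx=4,fy=3.75,interpolation=2))
E
```

```text
time_s: 3.6
tool_pos: [0.4421, 0.2166, 0.1167]
tool_rot: [-2.22, -2.223, 0.0]
contact_force: [0.4, -0.1, 1.1]
opening: 0.0002
finger_force: 0.0
```

View pics/c1.png

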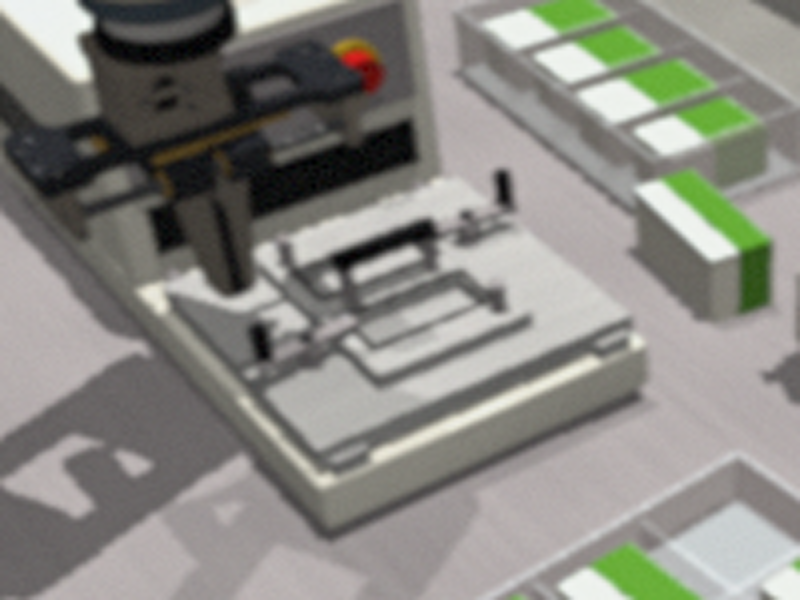

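The shut fingers, at (235, 240) in the crop, are standing behind knob A at (260, 340), with clearance to it. Pushing it.

```bash
python3 -m creep '[[[0,0,-0.02,-0.01,0,0,0],[0,0,-0.02,0,0,0,0],[0,0,-0.02,0,0,0,0],[0,0,-0.02,0,0,0,0],[0,0,-0.02,0,0,0,0],[0,0,-0.02,0,0,0,0],[0,0,-0.02,0,0,0,0],[0,0,-0.02,0,0,0,0],[0,0,0.04,0,0,0,0],[0,-0.07,0,0,0,0,0],[0,-0.07,0,0,0,0,0],[0,0,-0.07,0,0,0,0],[0,0,-0.09,0,0,0,0],[0,0.02,0,0,0,0,0],[0,0.025,0,0,0,0,0],[0,0.025,0,0,0,0,0],[0,0.025,0,0,0,0,0],[0,0.025,0,0,0,0,0],[0,0.02,0,0,0,0,0],[0,0,0,0,0,0,0]]]'
python3 - <<'E'
from h import *
from rig import get_image
d=get_image("side");cv2.imwrite("pics/c2.png",cv2.resize(d["pixels"][90:250,100:300],None,fx=4,fy=3.75,interpolation=2))
E
```

```text
time_s: 5.65
tool_pos: [0.443, 0.1604, 0.1144]
tool_rot: [2.221, 2.222, 0.0]
contact_force: [-0.3, -0.4, 0.3]
opening: 0.0004
finger_force: 0.0
```

View pics/c2.png

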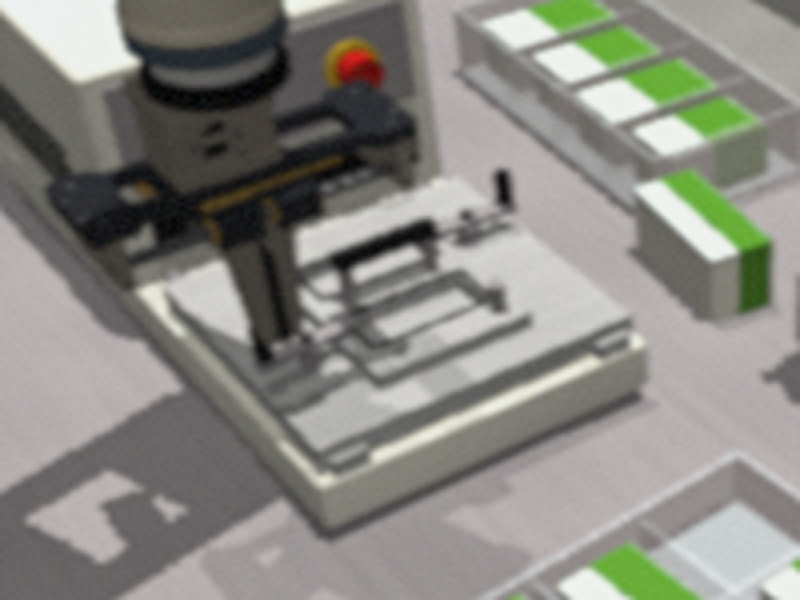

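Run:
```python
from h import *
d=load("side0.npz")
f=lambda X:((proj(d,X)[0]-100)*4,(proj(d,X)[1]-90)*3.75)
for n,X in dict(tip=(.443,.1604,.1),tip0=(.4421,.2166,.1),knob0=(.4416,.1882,.122),k14=(.466,.161,.122),pivA=(.47,.1905,.095),knobB=(.651,.25,.122)).items(): print(n,np.round(f(X)))
```

```text
tip [284. 371.]
tip0 [239. 328.]
knob0 [253. 323.]
k14 [312. 330.]
pivA [302. 337.]
knobB [497. 168.]
```

Run:
```python
from h import *
from rig import get_image,arm
d=get_image("side");np.savez("s2.npz",**d)
z=d["z_map"];c=-d["R"].T@d["t"]
W=lambda u,v:d["R"].T@(np.array([(u-d["cx"])/d["fx"],(v-d["cy"])/d["fy"],1])*z[v,u])+c
for v in range(166,190,2):
  print(v,[tuple((W(u,v)*1000).round(0).astype(int).tolist()) if z[v,u] else 0 for u in range(162,182,3)])
t=get_image("top");cv2.imwrite("pics/t2.png",cv2.resize(t["pixels"][180:280,120:230],None,fx=5,fy=5,interpolation=2))
```

```text
166 [(430, 148, 181), (437, 149, 178), (445, 151, 173), (450, 147, 172), (457, 148, 168), (503, 248, 88), (517, 262, 73)]
168 [(429, 148, 176), (436, 149, 172), (443, 150, 168), (450, 149, 166), (456, 147, 164), (501, 245, 84), (512, 252, 75)]
170 [(428, 148, 171), (435, 148, 168), (442, 149, 164), (449, 150, 160), (456, 150, 157), (496, 235, 86), (501, 228, 88)]
172 [(428, 152, 163), (433, 147, 164), (439, 145, 162), (448, 151, 154), (455, 149, 152), (493, 230, 84), (498, 223, 86)]
174 [(430, 160, 151), (433, 149, 156), (440, 149, 153), (446, 147, 151), (454, 149, 147), (492, 229, 79), (494, 215, 87)]
176 [(430, 163, 143), (431, 146, 154), (439, 149, 148), (446, 148, 145), (452, 146, 144), (491, 229, 73), (491, 210, 85)]
178 [(436, 184, 121), (432, 150, 145), (438, 148, 144), (444, 147, 141), (452, 149, 136), (475, 190, 99), (484, 194, 92)]
180 [(453, 237, 74), (431, 153, 138), (437, 151, 136), (442, 145, 137), (467, 193, 95), (470, 181, 100), (480, 186, 93)]
182 [(448, 227, 76), (440, 181, 109), (436, 150, 131), (457, 189, 96), (464, 186, 95), (471, 185, 92), (477, 182, 91)]
184 [(446, 225, 72), (439, 181, 104), (446, 180, 101), (455, 185, 93), (460, 181, 93), (469, 183, 88), (477, 184, 83)]
186 [(442, 214, 75), (439, 185, 95), (445, 181, 94), (451, 178, 93), (465, 195, 75), (468, 184, 81), (475, 183, 78)]
188 [(438, 208, 74), (437, 182, 92), (444, 181, 89), (456, 195, 74), (461, 187, 76), (467, 183, 76), (473, 180, 75)]
```

View pics/t2.png

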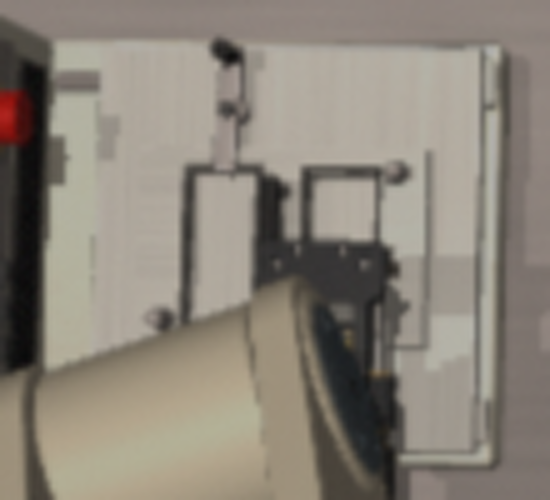

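Knob A was not moved: the depth shows the fingertips at z ≈ 0.130, above the knob top, not at 0.100 as expected. I'll check whether the tip height changes with the opening.

```bash
python3 -m creep '[[[50,0,-0.1,0,0,0,0],[50,0,-0.1,0,0,0,0],[50,0,0,0,0,0,0],[50,0,0,0,0,0,0],[50,0,0,0,0,0,0],[50,0,0,0,0,0,0]]]'
python3 - <<'E'
from h import *
from rig import get_image,arm
print(arm.sense()["joints"])
d=get_image("side");np.savez("s3.npz",**d)
z=d["z_map"];c=-d["R"].T@d["t"]
v,u=np.mgrid[:420,:560];P=np.stack([(u-d["cx"])/d["fx"]*z,(v-d["cy"])/d["fy"]*z,z],-1)@d["R"]+c
m=(z>0)&(abs(P[...,1]-.115)<.018)&(abs(P[...,0]-.443)<.08)&(P[...,2]>.085)&(P[...,2]<.2)
Q=P[m]
for x in np.arange(.37,.52,.01):
    q=Q[abs(Q[:,0]-x)<.005]
    if len(q)>3: print(x.round(3),len(q),np.percentile(q[:,2],[2,10,50,98]).round(3),np.median(q[:,1]).round(3))
E
```

```text
time_s: 6.4
tool_pos: [0.4424, 0.1208, 0.1145]
tool_rot: [-2.22, -2.223, -0.0]
contact_force: [-0.6, 0.4, 1.2]
opening: 0.0453
finger_force: 0.0
[2.63104966e-01 2.00966575e-01 2.05660905e+00 1.55935434e-04
 8.83852604e-01 2.61837790e-01]
0.4 24 [0.176 0.18  0.189 0.199] 0.115
0.41 124 [0.135 0.141 0.166 0.199] 0.109
0.42 70 [0.134 0.138 0.165 0.196] 0.109
0.47 182 [0.133 0.139 0.169 0.199] 0.111
0.48 62 [0.139 0.148 0.176 0.199] 0.108
```

The tips stand about 17 mm above the reported TCP whatever the opening, so the z reading is about 30 mm low. I'll correct for that and push again with TCP z ≈ 0.085.

```bash
python3 -m creep '[[[0,0,0,0.05,0,0,0],[0,0,0.12,0.03,0,0,0],[0,0,0.12,0,0,0,0],[0,0,0.12,0,0,0,0],[0,0,0.12,0,0,0,0],[0,0,0,0,0,0,0],[0,0,0,0,0,0,0],[0,0,0,-0.08,0,0,0],[0,0,0,-0.08,0,0,0],[0,0,0,-0.07,0,0,0],[0,0,0,0,0,0,0],[0,0,0,0,0,0,0]]]'
python3 - <<'E'
from h import *
from rig import get_image,arm
d=get_image("side")
z=d["z_map"];c=-d["R"].T@d["t"]
v,u=np.mgrid[:420,:560];P=np.stack([(u-d["cx"])/d["fx"]*z,(v-d["cy"])/d["fy"]*z,z],-1)@d["R"]+c
t=arm.sense()["tool_pos"]
m=(z>0)&(abs(P[...,1]-t[1]+.01)<.008)&(abs(P[...,0]-t[0])<.016)&(P[...,2]<.2)&(P[...,2]>.08)
print(np.percentile(P[m][:,2],[0,2,5,10,50]).round(3))
E
```

```text
time_s: 7.65
tool_pos: [0.4423, 0.2155, 0.0848]
tool_rot: [-2.221, -2.221, 0.001]
contact_force: [0.6, 0.2, 0.7]
opening: 0.0007
finger_force: 0.0
[0.103 0.108 0.112 0.116 0.147]
```

Tips at about 0.102. Push knob A.

```bash
python3 -m creep '[[[0,0,-0.02,0,0,0,0],[0,0,-0.02,0,0,0,0],[0,0,-0.02,0,0,0,0],[0,0,-0.02,0,0,0,0],[0,0,-0.02,0,0,0,0],[0,0,-0.02,0,0,0,0],[0,0,-0.02,0,0,0,0],[0,0,-0.01,0,0,0,0]]]'
python3 -m creep '[[[0,0,0.04,0,0,0,0],[0,-0.07,0,0,0,0,0],[0,-0.07,0,0,0,0,0],[0,0,-0.07,0,0,0,0],[0,0,-0.09,0,0,0,0],[0,0.02,0,0,0,0,0],[0,0.025,0,0,0,0,0],[0,0.025,0,0,0,0,0],[0,0.025,0,0,0,0,0],[0,0.025,0,0,0,0,0],[0,0.02,0,0,0,0,0],[0,0,0,0,0,0,0]]]'
python3 - <<'E'
from h import *
from rig import get_image
d=get_image("side");cv2.imwrite("pics/c3.png",cv2.resize(d["pixels"][90:250,100:300],None,fx=4,fy=3.75,interpolation=2))
E
```

```text
time_s: 8.5
tool_pos: [0.4426, 0.1859, 0.0846]
tool_rot: [2.221, 2.222, 0.001]
contact_force: [0.5, 1.4, 0.0]
opening: 0.0007
finger_force: 0.9
time_s: 9.7
tool_pos: [0.4429, 0.1624, 0.0843]
tool_rot: [-2.221, -2.222, -0.0]
contact_force: [-0.3, -0.5, -0.7]
opening: 0.0004
finger_force: 0.5
```

View pics/c3.png

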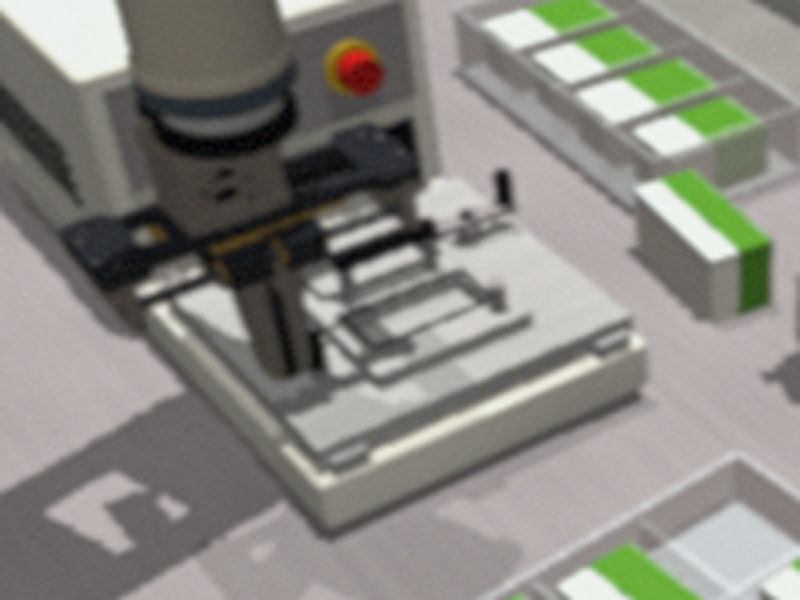

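Knob A now stands at (316, 335), which is where 1.4 rad projects. On to knob B.

```bash
python3 -m creep '[[[0,-0.03,0,0,0,0,0],[0,0,0,0.1,0,0,0],[0,0,0,0.1,0,0,0],[0,0,0,0.1,0,0,0],[0,0.107,0.058,0,0,0,0],[0,0.107,0.058,0,0,0,0],[0,0.107,0.058,0,0,0,0],[0,0.107,0.058,0,0,0,0],[0,0.107,0.058,0,0,0,0],[0,0.107,0.058,0,0,0,0],[0,0.107,0.058,0,0,0,0],[0,0.107,0.058,0,0,0,0],[0,0.107,0.058,0,0,0,0],[0,0.107,0.058,0,0,0,0],[0,0,0,0,0,0,0],[0,0,0,-0.1,0,0,0],[0,0,0,-0.1,0,0,0],[0,0,0,-0.1,0,0,0],[0,0,0,0,0,0,0],[0,0,0,0,0,0,0]]]'
```

```text
time_s: 11.75
tool_pos: [0.6498, 0.278, 0.0848]
tool_rot: [-2.221, -2.222, 0.001]
contact_force: [0.1, -0.4, -0.5]
opening: 0.0006
finger_force: 0.0
```

```bash
python3 -m creep '[[[0,0,-0.02,0,0,0,0],[0,0,-0.02,0,0,0,0],[0,0,-0.02,0,0,0,0],[0,0,-0.02,0,0,0,0],[0,0,-0.02,0,0,0,0],[0,0,-0.02,0,0,0,0],[0,0,-0.02,0,0,0,0],[0,0,-0.02,0,0,0,0],[0,0,-0.02,0,0,0,0]]]'
python3 -m creep '[[[0,0,0.04,0,0,0,0],[0,0.07,0,0,0,0,0],[0,0.07,0,0,0,0,0],[0,0,-0.07,0,0,0,0],[0,0,-0.08,0,0,0,0],[0,-0.02,0,0,0,0,0],[0,-0.025,0,0,0,0,0],[0,-0.025,0,0,0,0,0],[0,-0.025,0,0,0,0,0],[0,-0.025,0,0,0,0,0],[0,-0.025,0,0,0,0,0],[0,-0.015,0,0,0,0,0],[0,0,0,0,0,0,0],[0,0.03,0,0,0,0,0],[0,0,0,0.1,0,0,0],[0,0,0,0.1,0,0,0],[0,0,0,0.1,0,0,0],[0,0,0,0.1,0,0,0]]]'
python3 - <<'E'
from h import *
from rig import get_image
d=get_image("side");cv2.imwrite("pics/c4.png",cv2.resize(d["pixels"][90:250,100:300],None,fx=4,fy=3.75,interpolation=2))
E
```

```text
time_s: 12.65
tool_pos: [0.6497, 0.2422, 0.0841]
tool_rot: [-2.22, -2.221, 0.001]
contact_force: [-3.7, 5.2, -0.8]
opening: 0.0007
finger_force: 2.8
time_s: 14.45
tool_pos: [0.6524, 0.2203, 0.1649]
tool_rot: [-2.22, -2.221, 0.001]
contact_force: [0.2, 0.4, -0.4]
opening: 0.0004
finger_force: 0.0
```

View pics/c4.png

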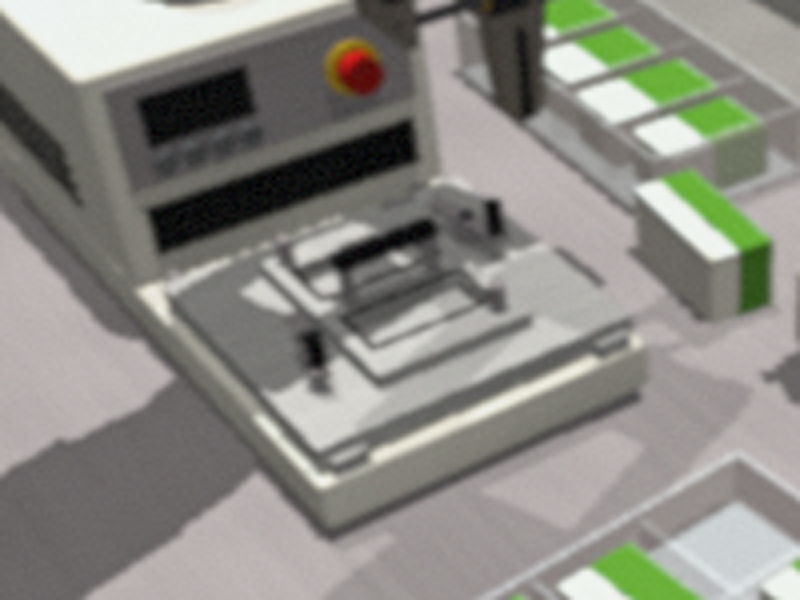

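Both clips are turned: knob A is at (314, 340), knob B at (492, 205), and the handle bar runs from (335, 262) to (432, 225). Checking the angles and the handle's position from both views.

Run:
```python
from h import *
d=load("side0.npz");S=lambda u,v,z:ray(d,(u+.5)/4-.5+100,(v+.5)/3.75-.5+90,z)[:2]
A=S(313,333,.122);B=S(492,203,.122);print(A,B)
print(np.arccos((.470-A[0])/.03) if A[0]<.47 else ">pi/2",np.arccos((B[0]-.62)/.03) if B[0]>.62 else ">pi/2")
from rig import get_image
for n in("top","side"):
  d=get_image(n);z=d["z_map"];c=-d["R"].T@d["t"]
  v,u=np.mgrid[:420,:560];P=np.stack([(u-d["cx"])/d["fx"]*z,(v-d["cy"])/d["fy"]*z,z],-1)@d["R"]+c
  g=d["pixels"].max(-1)
  m=(z>0)&(g<75)&(abs(P[...,0]-.545)<.055)&(abs(P[...,1]-.22)<.03)&(P[...,2]>.11)&(P[...,2]<.14)
  m=cv2.morphologyEx(m.astype(np.uint8),cv2.MORPH_OPEN,np.ones((2,2)))>0
  vv,uu=np.nonzero(m);Q=np.array([ray(d,a,b,.124)[:2] for a,b in zip(uu,vv)])
  print(n,len(Q),cv2.minAreaRect(Q.astype(np.float32)),Q.mean(0))
```

```text
[0.46481369 0.15928868] [0.62521639 0.21702933]
1.3970464914722935 1.3960282023270272
top 25 ((0.565802812576294, 0.2176683098077774), (0.024425767362117767, 0.005408587399870157), 1.6860955953598022) [0.56715103 0.21716552]
side 152 ((0.5449193120002747, 0.2085174024105072), (0.02549760416150093, 0.07279707491397858), 87.47826385498047) [0.54554299 0.20880739]
```

```bash
python3 -m creep '[[[0,-0.036,0,0.02,0,0,0.75],[30,-0.036,0,0,0,0,0.75],[60,-0.036,0,0,0,0,0.75],[60,-0.036,0,0,0,0,0.75],[60,-0.036,0,0,0,0,0.75],[60,-0.036,0,0,0,0,0.75],[60,-0.036,0,0,0,0,0.75],[60,-0.036,0,0,0,0,0.75],[60,-0.036,0,0,0,0,0.75],[60,-0.036,0,0,0,0,0.75],[60,-0.036,0,0,0,0,0.75],[60,-0.036,0,0,0,0,0.75],[60,-0.036,0,0,0,0,0.75],[60,-0.036,0,0,0,0,0.75],[60,-0.036,0,0,0,0,0.75],[60,0,0,0,0,0,0],[60,0,0,0,0,0,0]]]'
```

```text
time_s: 16.3
tool_pos: [0.5441, 0.2201, 0.1675]
tool_rot: [-0.004, -3.14, 0.001]
contact_force: [-0.0, 0.0, -0.9]
opening: 0.0554
finger_force: 0.0
```

```bash
python3 -m creep '[[[60,0.005,0,-0.1,0,0,0],[60,0,0,-0.1,0,0,0],[60,0,0,-0.1,0,0,0],[60,0,0,-0.06,0,0,0],[60,0,0,-0.04,0,0,0],[60,0,0,0,0,0,0],[40,0,0,0,0,0,0],[30,0,0,0,0,0,0],[24,0,0,0,0,0,0],[20,0,0,0,0,0,0],[18,0,0,0,0,0,0],[18,0,0,0,0,0,0]]]' 4
python3 -m creep '[[[15,0,0,0,0,0,0],[14,0,0,0,0,0,0],[13,0,0,0,0,0,0],[13,0,0,0,0,0,0],[8,0,0,0,0,0,0],[5,0,0,0,0,0,0],[5,0,0,0,0,0,0]]]' 4
```

```text
time_s: 17.5
tool_pos: [0.5454, 0.2202, 0.0887]
tool_rot: [-0.001, 3.141, 0.0]
contact_force: [0.5, 0.5, 0.2]
opening: 0.0166
finger_force: 0.0
time_s: 18.2
tool_pos: [0.5454, 0.2203, 0.0885]
tool_rot: [-0.001, 3.142, 0.0]
contact_force: [-0.5, 2.2, -0.6]
opening: 0.012
finger_force: 4.0
```

```bash
python3 -m creep '[[[0,0,0,0,0,0,0],[0,0,0,0,0,0,0],[0,0,0,0,0,0,0],[0,0,0,0.01,0,0,0],[0,0,0,0.015,0,0,0],[0,0,0,0.015,0,0,0],[0,0,0,0.02,0,0,0],[0,0,0,0,0,0,0]]]' 40
```

```text
time_s: 19.0
tool_pos: [0.5456, 0.2201, 0.1011]
tool_rot: [-0.001, 3.141, 0.0]
contact_force: [-0.1, -0.1, -5.8]
opening: 0.0115
finger_force: 40.0
```

```bash
python3 -m creep '[[[0,0,0,0.02,0,0,0],[0,0,0,0.025,0,0,0],[0,0,0,0.025,0,0,0],[0,0,0,0.025,0,0,0],[0,0,0,0.025,0,0,0],[0,0,0,0.03,0,0,0],[0,0,0,0.03,0,0,0],[0,0,0,0.04,0,0,0],[0,0,0,0.06,0,0,0],[0,0,0,0.08,0,0,0],[0,0,0,0.08,0,0,0],[0,0,0,0.08,0,0,0],[0,0,0,0.08,0,0,0],[0,0,0,0.06,0,0,0],[0,0,0,0.03,0,0,0],[0,0,0,0,0,0,0]]]'
```

```text
time_s: 20.6
tool_pos: [0.5457, 0.2203, 0.2394]
tool_rot: [-0.001, 3.14, 0.001]
contact_force: [1.5, 0.1, -4.9]
opening: 0.0115
finger_force: 40.0
```

```bash
python3 -m creep '[[[0,-0.01,-0.08,0,0,0,-0.25],[0,-0.02,-0.16,0,0,0,-0.5],[0,-0.02,-0.16,0,0,0,-0.5],[0,-0.02,-0.16,0,0,0,-0.5],[0,-0.02,-0.16,0,0,0,-0.5],[0,-0.02,-0.16,0,0,0,-0.5],[0,-0.02,-0.16,0,0,0,-0.5],[0,-0.02,-0.16,0,0,0,-0.5],[0,-0.02,-0.16,0,0,0,-0.5],[0,-0.02,-0.16,0,0,0,-0.5],[0,-0.02,-0.16,0,0,0,-0.5],[0,-0.02,-0.16,0,0,0,-0.5],[0,-0.02,-0.16,0,0,0,-0.5],[0,-0.02,-0.16,0,0,0,-0.5],[0,-0.02,-0.16,0,0,0,-0.5],[0,-0.02,-0.16,0,0,0,-0.5],[0,-0.02,-0.16,0,0,0,-0.5],[0,-0.02,-0.16,0,0,0,-0.5],[0,-0.02,-0.16,0,0,0,-0.5],[0,-0.01,-0.08,0,0,0,-0.25]]]'
python3 -m creep '[[[0,0,-0.07,0,0,0,-0.25],[0,0,-0.075,0,0,0,-0.26],[0,0,0,0,0,0,0],[0,0,0,0,0,0,0]]]'
python3 - <<'E'
from rig import arm
from scipy.spatial.transform import Rotation as R
s=arm.sense();y=R.from_rotvec(s["tool_rot"]).as_matrix()[:,1];import numpy as np;print(s["tool_pos"],np.degrees(np.arctan2(y[1],y[0])))
E
```

```text
time_s: 22.6
tool_pos: [0.4677, -0.3903, 0.2374]
tool_rot: [-1.939, -2.47, 0.001]
contact_force: [0.3, 0.1, -4.6]
opening: 0.0118
finger_force: 40.0
time_s: 23.0
tool_pos: [0.4694, -0.4164, 0.2382]
tool_rot: [-2.019, -2.405, -0.001]
contact_force: [-0.1, 0.3, -4.2]
opening: 0.0119
finger_force: 40.0
[ 0.46939504 -0.41637637  0.23819172] 9.971040782298614
```

```bash
python3 -m creep '[[[0,0.005,-0.005,-0.06,0,0,0],[0,0,0,-0.1,0,0,0],[0,0,0,-0.12,0,0,0],[0,0,0,-0.12,0,0,0],[0,0,0,-0.12,0,0,0],[0,0,0,-0.12,0,0,0],[0,0,0,-0.12,0,0,0],[0,0,0,-0.1,0,0,0],[0,0,0,-0.06,0,0,0],[0,0,0,-0.03,0,0,0],[0,0,0,0,0,0,0],[0,0,0,0,0,0,0]]]'
python3 - <<'E'
from h import *
from rig import get_image
d=get_image("side");cv2.imwrite("pics/m2.png",cv2.resize(d["pixels"][260:420,230:470],None,fx=3.3,fy=3.3,interpolation=2))
E
```

```text
time_s: 24.2
tool_pos: [0.4709, -0.4181, 0.0492]
tool_rot: [2.019, 2.405, -0.0]
contact_force: [-0.4, -0.2, -5.2]
opening: 0.0115
finger_force: 40.0
```

View pics/m2.png

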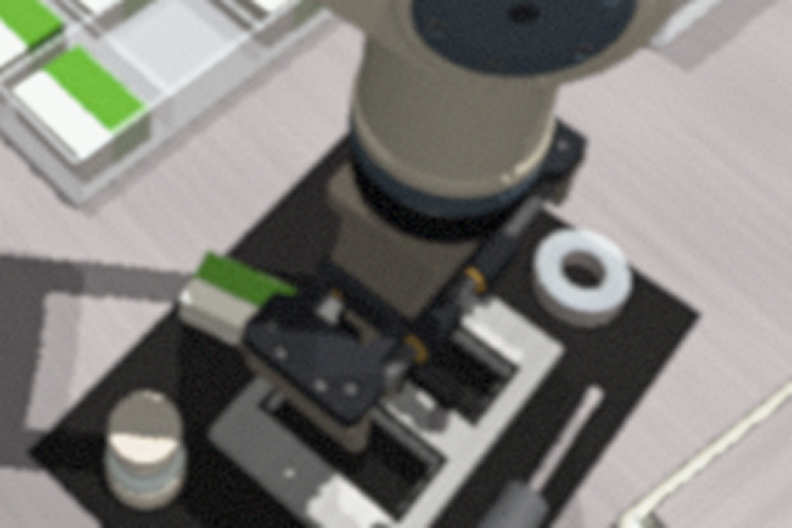

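The plate hovers level between the carton and the driver; its visible corners are at (563, 348) and (208, 438). Checking the clearances in the mat's frame.

Run:
```python
from h import *
d=load("side0.npz");S=lambda u,v,z:ray(d,(u+.5)/3.3-.5+230,(v+.5)/3.3-.5+260,z)[:2]
c=np.array([.487,-.394]);a=np.radians(9.9);R=np.array([[np.cos(a),-np.sin(a)],[np.sin(a),np.cos(a)]])
f=lambda p:((p-c)@R*1000).round(0)
for n,p in dict(right=(564,348,.048),left=(208,437,.048),mid=(430,510,.048),tapeNear=(540,295,.022),tapeBot=(580,327,.004),jarR=(185,480,.004),drvL=(485,515,.017),drvTip=(597,388,.014),matR=(699,315,.004),matL=(30,453,.004)).items(): print(n,f(S(*p)))
# driver left edge from original side picture
p=d["pixels"][385:420,370:400];print(cv2.cvtColor(p,6)[::5])
```

```text
right [ 61. -78.]
left [-104.   30.]
mid [-58. -75.]
tapeNear [ 95. -47.]
tapeBot [104. -72.]
jarR [-114.   36.]
drvL [-28. -93.]
drvTip [ 72. -99.]
matR [ 157. -119.]
matL [-160.  107.]
[[ 35  34  36  32  38  33  35  38  38  36  33  33  36  40  35  38  40  31
   36  37  36  38  34  36  36  33  37  35  31  37]
 [ 35  33  36  32  36  38  41  36  29  33  35  38  33  36  38  37  33  36
   34  38  36  36  32  34  37  36  38  29  38  48]
 [ 39  38  35  38  37  33  30  32  34  39  35  33  36  34  37  35  33  32
   35  37  39  36  34  36  30  36  62 101 143 163]
 [ 35  35  33  39  38  39  33  35  36  32  38  37  37  36  36  37  39  30
   37  32  36  31  35  63 104 146 166 159 124  77]
 [ 35  37  34  38  36  35  35  33  39  34  32  32  33  40  50  52  61  55
   47  51  84 130 161 169 151 106  63  33  32  31]
 [ 36  36  37  35  36  32  34  41  33  33  38  59  77  85  93  99 109 112
  116 117 120 118 114  92  61  39  34  35  35  33]
 [ 32  38  33  34  35  31  40  57  71  86  91  96  99 102 111 117 120 122
  121 118 117 107 103  96  87  63  43  34  41  78]]
```

Clearances are fine: about 10 mm or more all round. I'll shift 8 mm away from the jar and lower.

```bash
python3 -m creep '[[[0,0.02,0.004,0,0,0,0],[0,0.02,0.004,0,0,0,0],[0,0,0,0,0,0,0],[0,0,0,-0.03,0,0,0],[0,0,0,-0.03,0,0,0],[0,0,0,-0.03,0,0,0],[0,0,0,-0.02,0,0,0],[0,0,0,-0.02,0,0,0],[0,0,0,-0.01,0,0,0],[0,0,0,0,0,0,0],[0,0,0,0,0,0,0]]]'
python3 -m creep '[[[0,0,0,-0.004,0,0,0],[0,0,0,-0.004,0,0,0],[0,0,0,-0.004,0,0,0],[0,0,0,0,0,0,0],[0,0,0,0,0,0,0]]]'
```

```text
time_s: 25.35
tool_pos: [0.4784, -0.4163, 0.0206]
tool_rot: [2.02, 2.406, 0.0]
contact_force: [-0.4, -0.2, -5.2]
opening: 0.0115
finger_force: 40.0
time_s: 25.85
tool_pos: [0.4783, -0.4162, 0.0181]
tool_rot: [-2.02, -2.406, 0.0]
contact_force: [0.3, 0.8, -5.4]
opening: 0.0119
finger_force: 40.0
```

```bash
python3 -m creep '[[[0,0,0,-0.004,0,0,0],[0,0,0,0,0,0,0],[0,0,0,0,0,0,0]]]'
python3 -m creep '[[[0,0,0,-0.003,0,0,0],[0,0,0,0,0,0,0],[0,0,0,0,0,0,0]]]'
```

```text
time_s: 26.15
tool_pos: [0.4784, -0.4163, 0.0175]
tool_rot: [2.02, 2.406, -0.0]
contact_force: [-0.4, 0.5, -2.0]
opening: 0.0114
finger_force: 40.0
time_s: 26.45
tool_pos: [0.4785, -0.4164, 0.0175]
tool_rot: [2.02, 2.405, -0.0]
contact_force: [-2.7, 1.6, 4.7]
opening: 0.0117
finger_force: 40.0
```

Touched down. Release and retreat straight up.

```bash
python3 -m creep '[[[0,0,0,0.002,0,0,0],[0,0,0,0,0,0,0],[0,0,0,0,0,0,0]]]' 5
python3 -m creep '[[[18,0,0,0,0,0,0],[25,0,0,0,0,0,0],[40,0,0,0,0,0,0],[50,0,0,0,0,0,0],[50,0,0,0,0,0,0],[50,0,0,0,0,0,0],[50,0,0,0.03,0,0,0],[50,0,0,0.08,0,0,0],[50,0,0,0.1,0,0,0],[50,0,0,0.15,0,0,0],[50,0,0,0.15,0,0,0],[50,0,0,0.15,0,0,0],[50,0,0,0.15,0,0,0],[50,0,0,0.15,0,0,0],[50,0,0,0.1,0,0,0],[50,0,0,0,0,0,0],[50,0,0,0,0,0,0]]]'
python3 - <<'E'
from h import *
from rig import get_image
d=get_image("side");cv2.imwrite("pics/end.png",d["pixels"])
E
```

```text
time_s: 26.75
tool_pos: [0.4785, -0.4163, 0.0175]
tool_rot: [2.02, 2.406, -0.0]
contact_force: [-1.7, 0.9, 6.1]
opening: 0.0119
finger_force: 5.0
time_s: 28.45
tool_pos: [0.4783, -0.4162, 0.2298]
tool_rot: [2.02, 2.405, -0.0]
contact_force: [0.1, 0.8, -0.5]
opening: 0.0457
finger_force: 0.0
```

View pics/end.png

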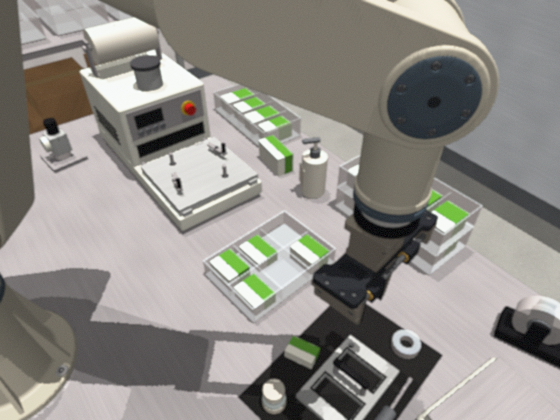

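The plate lies flat on the mat around (350, 385), released, between the undisturbed carton, jar, tape and driver. Both clips are still open at the sealer.

```bash
python3 -c "
from rig import arm
print(arm.finish_job())"
```

```text
the job is handed in; nothing more can be done
None
```

The job is handed in: both clips are turned to about 1.4 rad, and the nest plate was lifted level off its pins and lies flat, handle up and released on the mat, with nothing else seen to have moved; no verdict was returned.

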